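# Find the index hole and lock the fence with a ball-lock pin

### The job

Set the jig's fence at its index hole and lock it there. Take the ball-lock pin from the wooden rack, hold in the thumb button in the side of its grip, and put it down into the carriage's bush until its end rests on the strip underneath. The one hole in that strip is out of sight: keeping the button in and the pin lightly pressed down, slide the carriage with it away from the robot until the pin drops into the hole, then press it down until its collar sits on the bush, and let go so that the balls lock. Last, take hold of the grip by the two faces beside the button, without pressing the button, and tug the pin straight up at about 10 N for a second to prove that it is locked, then leave it in place. Feel your way: 10 to 20 N is enough everywhere, over 40 N would spoil the strip. The other things on the table stay where they are.

Things in the scene. Friction and masses are not known exactly. Their poses are not given: they have to be found in the camera images.
- jig: slide base screwed to the table: 152 mm long (x from -46 to 106 mm), 114 mm wide over the foot flanges, 47 mm high. Origin on the table, on its centre line; x = the way the carriage is to slide (away from the robot), z up. The carriage runs in it along x and carries the bush and, on an arm, a fence 150 mm wide. Under the carriage lies the index strip, 10 mm thick, its top face 28 mm above the table
- bush (a point): centre of the top of the carriage's steel bush (flange 27 mm across), 53 mm above the table; moves with the carriage; axes as the jig. Its hole, 17.6 mm wide, goes straight down to the strip, 25 mm below this point. It starts at x = 0 to 6 mm of the jig and can slide to 55 mm, with 3 to 4 N of friction; it stays where it is left. The strip's hole, same size, is hidden somewhere at x = 18 to 45 mm, y = 0
- index_bed: the bed inside the slide base, with the index strip that lies on it; its origin lies on the table at the jig's origin, so that its pose tells nothing of where the strip's hole is
- pin: the ball-lock pin, 0.14 to 0.25 kg; origin and axes as pin_collar. Two locking balls, 39.5 mm below the collar on its +x and -x sides, span 21.5 mm while the button is out and do not pass the holes; with the button fully in they sink into the shank. Seated with the button out, they stand under the strip and let the pin rise only about 2 mm
- pin_collar (a point): centre of the underside of the pin's collar (30 mm across, 5 mm thick), on the pin's axis, z up along the pin; it rests on the rack's top at the start, on the bush at the end. Below it the shank, 16 mm in diameter, reaches down 50 mm and ends in a 2 mm chamfer
- pin_grip (a point): centre of the pin's grip at button height, 30 mm above the collar's underside. The grip is an upright block, 30 mm along the pin's x, 26 mm along y, from 5 to 51 mm above the collar's underside. The button (14 mm wide, 18 mm high) stands 5 mm proud of its +y face: 31 mm across y when out, 26 mm when in. Squeezing along y holds the button in; gripping along x leaves it alone
- button (a joint): travel of the thumb button: 0 = out (balls out, locked), 0.005 m = fully in (balls in). A spring pushes it out with 5 N at first and 11 N when fully in
- rack: wooden block 170 mm long (its x), 60 mm wide, 58 mm high, with three upright 25 mm holes 55 mm apart along x; origin under its centre. The ball-lock pin stands loosely in one end hole, its button facing within 25 degrees of square to the row; a plain pin with a round head 32 mm across, 10 mm high, stands in the other; the middle hole is empty
- plain_pin: the plain headed pin, to be left alone; origin under its head, at the top of the rack
- tape_masking: bystander: roll of masking tape lying flat, 104 mm across, 24 mm high; origin under its centre
- marker_black: bystander: felt marker, 136 mm long, lying; origin under its centre
- tape_measure: bystander: tape measure, 80x62x37 mm; origin under its centre
- junction_box: bystander: black junction box, 100x64x25 mm; origin under its centre
Not all that is in view belongs to the job. What is meant by the pin is not blue, and is the larger of those in its own colour.

How it is judged:
On the way, in this order (a step that is already met when the one before it is completed fails the run):
1. the pin is in the carriage's bush with its button held in (value of joint button above 0.0035 m and z of pin_collar in the frame of bush between 0.008 and 0.032 m and horizontal distance between pin_collar and bush below 0.003 m and angle between the z axis of pin_collar and the z axis of bush, either way round below 0.08 rad), for 0.1 s.
2. the pin has gone down through the strip, collar on the bush, button still held in (value of joint button above 0.0035 m and horizontal distance between pin_collar and bush below 0.003 m and angle between the z axis of pin_collar and the z axis of bush, either way round below 0.08 rad and z of pin_collar in the frame of bush between -0.002 and 0.0035 m), for 0.1 s.
3. the pin is let go, button out and balls locked (value of joint button below 0.001 m and contact force between the fingers and pin below 0.3 N and horizontal distance between pin_collar and bush below 0.003 m and angle between the z axis of pin_collar and the z axis of bush, either way round below 0.08 rad and z of pin_collar in the frame of bush between -0.002 and 0.0035 m), for 0.2 s.
4. the locked pin is tugged upward with at least 5 N, button out (horizontal distance between pin_collar and bush below 0.003 m and angle between the z axis of pin_collar and the z axis of bush, either way round below 0.08 rad and z of pin_collar in the frame of bush between 0.001 and 0.005 m and value of joint button below 0.001 m and contact force between pin and index_bed above 5 N and contact force between the fingers and pin above 3 N), for 0.3 s.
At the end, for the whole second after the job is handed in: The pin stands through bush and strip (collar within 3 mm of the bush's axis, upright within 0.08 rad, and no more than 3.5 mm above the bush), its button is out (less than 1 mm pressed), and it is released and at rest (all of step 3 and linear speed of pin below 0.02 m/s); the robot touches nothing.
It fails at once if the pin was pressed down or pulled up on the index strip with more than 45 N (contact force between pin and index_bed above 45 N).
It fails at once if the pin was rammed or wedged in the jig with more than 90 N (contact force between pin and jig above 90 N).
It fails at once if the jig or its carriage was pushed by the fingers with more than 45 N (contact force between the fingers and jig above 45 N).
It fails at once if another thing on the table was moved by more than 15 mm (distance of any of tape_masking, marker_black, tape_measure, junction_box, plain_pin from where it was at the start of the episode above 0.015 m).
It also fails if it takes over 72 s, if anything falls off the work surface, if the arm or the gripper's body presses on something with over 40 N, if the wrist force passes 120 N, or if a joint passes its speed limit or range.

### The arm

A 7-joint arm with a two-finger parallel gripper is mounted at the origin on the work surface; the furniture and walls round the work are solid. World frame = base frame: x ahead of the robot, y to its left, z up, the work surface at z = 0. Lengths are in m, angles in rad, forces in N, time in s.
With the tool pointing down it reaches from about 0.4 to 0.85 m from the base axis. Payload 10.4 kg.
Tool frame: the origin (TCP) lies midway between the tips of the shut fingers; the grasp point (between the pads) lies 19 mm behind it; z points along the fingers, y is the line along which they close (so a half turn about z gives the same grasp; the last joint's range is limited). The gripper opens to 87 mm and grips with 3 to 60 N. Pads are 19 mm wide; open, the fingers measure 117 mm over their backs; the gripper's body (75 mm by 190 mm) begins 51 mm behind the grasp point.
Start: joints at [1.302, 0.332, -0.065, 1.46, 0.022, 1.35, -0.088], TCP at [0.152, -0.606, 0.223] pointing down, gripper open.
Joint ranges: [-2.6, 2.6], [-0.5, 2.12], [-1.47, 1.34], [0.16, 2.42], [-1.27, 4.41], [0.06, 2.06], [-2.6, 2.6]. Speed limits (rad/s): [2.22, 2.22, 2.79, 2.79, 3.14, 3.14, 3.14].

### API

Orientations are given as a unit quaternion [x, y, z, w].
In Python, from bench import sensors, eyes, order gives the robot as it stands.
- The arm moves only by the tool arm_command, never from a script. Its argument "steps" is a list of rows, each an object with "rot": the turn, a rotation vector about the world's x, y, z in degrees, a list of three; "slide": the shift along the world's x, y, z in m, a list of three; "grip": the opening, from 0 (shut) to 1 (fully open). A call has exactly 8 rows; each row shifts and turns the commanded pose from where the row before left it; what a row does not reach is not made up. A row lasts 1/8 s, in which the tool goes at most 62.5 mm and 10.7 degrees, less where a joint would pass 70% of its speed; a pose out of reach is approached as far as the arm can. A call with a gripper value outside its range is refused whole. The fingers move at their own pace and stop on an object; "newtons" is the grip in N (left out, the last holds). Time passes only in rows, so rows that do not move let the fingers close, or fill a call up. It gives the time, the measured TCP pose, the force, the opening and the grip force at its end, in the units of the state.
- sensors.read_state(): the state, without advancing time (a new reading comes with each control period).
- eyes.camera(name): name is "side" or "top" or "wrist"; returns a dict with "pixels" (400x640x3 uint8, red, green, blue), "intrinsics" (3x3 intrinsics, pixels), "pose" (4x4, takes a point from camera to world coordinates). Camera axes: x right, y down, z forward; pixel columns grow to the right and rows downward; lengths in m; the calibration is good to about 2 mm. The wrist camera is an equidistant fisheye: a pixel r from the principal point sees the ray r / f radians off the axis. A picture is of the moment at which its call begins. There is no depth.
- order.close_job(): hands the job in; it is judged then, once.
Trained networks look in a picture, given as the dict that the camera call returned (one of the last four; its "shot" number tells which), for a name from the list of things; names that differ only in an ending like _2 or _b are one class to them, and where a whole thing is asked for, a point or a joint stands for the part that bears it (a point fixed in the world has none). Each returns a list of dicts, best first, with "conf" (0 to 1); they miss things now and then, are a little off and sometimes report something else, mostly with a low value. They report only what shows in the picture. A call takes as long as a camera call. They do not tell look-alikes from the thing itself.
- eyes.look_for(name, picture): "bbox" ([left, top, right, bottom] in pixels, round what is visible of it).
The state is a dict: "time": time; "joint_positions": joint angles; "joint_vel": joint speeds; "joint_torque": joint torques, N m; "ee_pos": TCP position; "eef_rot": TCP orientation; "ft_force": force on the tool from outside, world axes, zero at the start; "torque": the same for the moment, N m; "width": finger opening in m; "grip_force": force on a finger pad.
Only numpy, scipy, OpenCV 4.12 (cv2) and the standard library are available. Lean on these libraries where they do the work, as an engineer would, in place of code of your own. Each camera call takes 0.05 s, during which the arm holds its last target. There are 200 camera calls.

## Working session

There is one attempt and no reset: what is moved stays moved. The work goes in short steps, Python scripts to look and compute and a tool call to move; the robot and the scene stay as the last step left them, time stands still between calls to the robot, and variables do not carry over. Pictures are saved under pics/ and viewed, at most 10 in all, crops included, and the job is handed in when it is done.

Besides the shell and the picture viewer there is one more tool, called after "Request:" in YAML: its name, and indented under it one key for each argument. arm_command: Moves the arm, as the interface text tells. Its arguments: {"type":"object","properties":{"steps":{"type":"array","items":{"type":"object","properties":{"rot":{"type":"array","items":{"type":"number"}},"slide":{"type":"array","items":{"type":"number"}},"grip":{"type":"number"}}}},"newtons":{"type":"number"}},"required":["steps"]}

```bash
mkdir -p pics
cat > h.py <<'E'
from bench import sensors, eyes, order
import numpy as np, cv2
from scipy.spatial.transform import Rotation as R
def shot(n, f=None):
    p=eyes.camera(n)
    if f: cv2.imwrite(f'pics/{f}.png',p['pixels'][:,:,::-1])
    return p
def ray(p,u,v,fish=False):
    K=np.array(p['intrinsics']);T=np.array(p['pose'])
    x=(u-K[0,2])/K[0,0];y=(v-K[1,2])/K[1,1]
    if fish:
        r=np.hypot(x,y); s=np.sin(r)/r if r>1e-9 else 1.; d=np.array([x*s,y*s,np.cos(r)])
    else: d=np.array([x,y,1.])
    return T[:3,3],T[:3,:3]@d
def atz(p,u,v,z,fish=False):
    o,d=ray(p,u,v,fish); return o+d*(z-o[2])/d[2]
def proj(p,P,fish=False):
    K=np.array(p['intrinsics']);T=np.array(p['pose'])
    c=T[:3,:3].T@(np.array(P)-T[:3,3])
    if fish:
        r=np.hypot(c[0],c[1]);t=np.arctan2(r,c[2]);x,y=c[:2]/max(r,1e-9)*t
    else: x,y=c[:2]/c[2]
    return K[0,0]*x+K[0,2],K[1,1]*y+K[1,2]
E
python3 - <<'E'
from h import *
for n in ['top','side']:
    p=shot(n,n+'0')
    print(n,np.round(p['pose'],3).tolist(),np.round(p['intrinsics'],1).tolist())
    for k in ['jig','bush','pin','pin_grip','rack','plain_pin','button']:
        try: print(k,[(round(d['conf'],2),np.round(d['bbox']).tolist()) for d in eyes.look_for(k,p)[:4]])
        except Exception as e: print(k,e)
print(sensors.read_state())
E
```

```text
top [[-0.005, -0.998, 0.067, 0.474], [-1.0, 0.005, 0.001, -0.109], [-0.001, -0.067, -0.998, 1.354], [0.0, 0.0, 0.0, 1.0]] [[498.9, 0.0, 316.2], [0.0, 498.9, 194.6], [0.0, 0.0, 1.0]]
jig [(0.82, [265.0, 180.0, 316.0, 248.0]), (0.66, [287.0, 255.0, 315.0, 279.0]), (0.49, [361.0, 201.0, 372.0, 218.0])]
bush [(0.62, [263.0, 175.0, 324.0, 241.0])]
pin [(0.72, [361.0, 202.0, 373.0, 217.0]), (0.68, [420.0, 150.0, 436.0, 164.0]), (0.57, [329.0, 247.0, 330.0, 252.0])]
pin_grip [(0.77, [418.0, 151.0, 434.0, 165.0]), (0.69, [358.0, 202.0, 373.0, 216.0])]
rack [(0.59, [353.0, 199.0, 380.0, 268.0])]
plain_pin [(0.67, [357.0, 249.0, 370.0, 259.0]), (0.64, [289.0, 252.0, 314.0, 279.0])]
button []
side [[0.989, -0.1, 0.106, 0.425], [-0.145, -0.592, 0.793, -1.061], [-0.016, -0.8, -0.6, 0.818], [0.0, 0.0, 0.0, 1.0]] [[514.9, 0.0, 317.6], [0.0, 514.9, 203.3], [0.0, 0.0, 1.0]]
jig [(0.92, [262.0, 188.0, 335.0, 232.0])]
bush [(0.86, [270.0, 184.0, 335.0, 230.0])]
pin [(0.98, [380.0, 278.0, 397.0, 320.0]), (0.88, [299.0, 232.0, 317.0, 257.0]), (0.51, [256.0, 227.0, 269.0, 247.0])]
pin_grip [(0.76, [262.0,
[... 260 characters left out ...]
t_positions': array([ 1.30236606,  0.33220316, -0.0646882 ,  1.46006938,  0.02160388,
        1.34987813, -0.08854337]), 'joint_vel': array([ 0.00121174,  0.00040991,  0.00034643,  0.00197095, -0.0006732 ,
       -0.00060121,  0.00164336]), 'joint_torque': array([ 7.72654585e-04, -6.22991252e+01,  2.52073235e-02, -3.90095007e+01,
       -6.11653808e-02,  3.12297593e-02,  3.44878208e-05]), 'ee_pos': array([ 0.15212282, -0.60624926,  0.22258816]), 'eef_rot': array([9.92458569e-01, 1.22580519e-01, 1.63043522e-05, 6.64747312e-05]), 'ft_force': array([ 0.06513689,  1.0701694 , -0.92762305]), 'torque': array([-0.03389503, -0.00493593, -0.01716133]), 'grip_force': 0.0, 'width': 0.08707473520567593}
```

Run:
```python
import cv2,numpy as np
a=cv2.imread('pics/top0.png')[130:300,230:460];b=cv2.imread('pics/side0.png')[160:340,220:420]
a=cv2.resize(a,None,fx=3.4,fy=3.4,interpolation=2)[:,:790];b=cv2.resize(b,None,fx=3.3,fy=3.3,interpolation=2)
cv2.imwrite('pics/t1.png',a);cv2.imwrite('pics/s1.png',b)
```

```text
(no output)
```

View pics/t1.png

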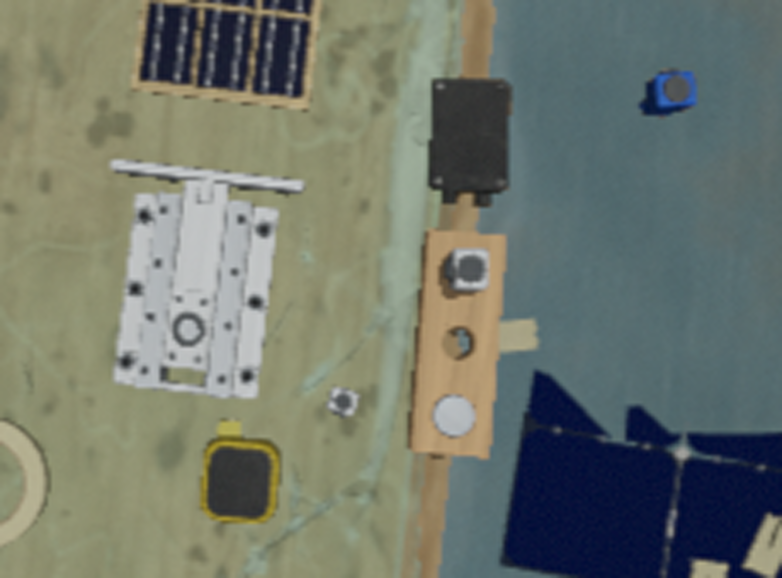

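View pics/s1.png

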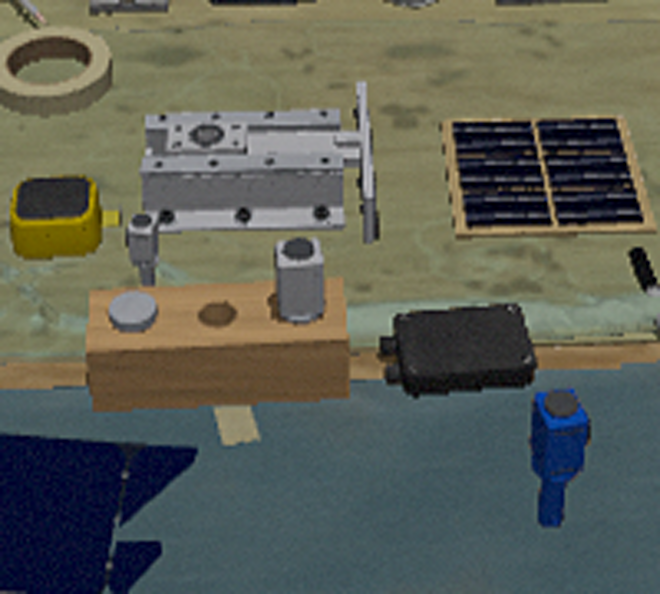

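The top view (crop) shows the grey ball-lock pin in the rack at (468,268), the plain pin at (455,415) and the bush at (189,329). The small grey one at (342,402) and the blue one at (675,90) are look-alikes. The side view agrees. No button shows on the face towards the side camera, so it probably faces +y.

Run:
```python
from h import *
p=shot('top')
f=lambda u,v:(230+u/3.4,130+v/3.4)
for n,u,v,z in [('pin',470,268,.109),('plain',455,415,.068),('mid',458,343,.058),('bush',189,329,.053),('fenceL',112,165,.06),('fenceR',302,186,.06),('jigBL',115,382,.03),('jigBR',256,396,.03),('jigTL',140,196,.03),('jigTR',277,210,.03)]:
    print(n,np.round(atz(p,*f(u,v),z),4))
p=shot('side');f=lambda u,v:(220+u/3.3,160+v/3.3)
for n,u,v,z in [('pin',299,248,.109),('plain',133,305,.068),('bush',207,133,.053)]:
    print(n,np.round(atz(p,*f(u,v),z),4))
for z in(.06,.09,.12): print(proj(p,(.54,0,z)))
```

```text
pin [ 0.521  -0.2369  0.109 ]
plain [ 0.4117 -0.2285  0.068 ]
mid [ 0.4658 -0.2323  0.058 ]
bush [ 0.4775 -0.027   0.053 ]
fenceL [0.6032 0.0315 0.06  ]
fenceR [ 0.5863 -0.1141  0.06  ]
jigBL [0.4367 0.032  0.03  ]
jigBR [ 0.4253 -0.0776  0.03  ]
jigTL [0.5817 0.0127 0.03  ]
jigTR [ 0.5702 -0.0945  0.03  ]
pin [ 0.52   -0.2337  0.109 ]
plain [ 0.4106 -0.2249  0.068 ]
bush [ 0.4768 -0.0241  0.053 ]
(np.float64(306.5034118884744), np.float64(190.056577440913))
(np.float64(306.153743252734), np.float64(180.29906877956412))
(np.float64(305.79418052262906), np.float64(170.2654652627132))
```

Request:
arm_command:
  steps:
    - {"slide":[0.042,0.042,0.004],"rot":[0,0,-2],"grip":1}
    - {"slide":[0.042,0.042,0.004],"rot":[0,0,-2],"grip":1}
    - {"slide":[0.042,0.042,0.004],"rot":[0,0,-2],"grip":1}
    - {"slide":[0.042,0.042,0.004],"rot":[0,0,-2],"grip":1}
    - {"slide":[0.042,0.042,0.004],"rot":[0,0,-2],"grip":1}
    - {"slide":[0.042,0.042,0.004],"rot":[0,0,-2],"grip":1}
    - {"slide":[0.042,0.042,0],"rot":[0,0,-2],"grip":1}
    - {"slide":[0.042,0.042,0],"rot":[0,0,0],"grip":1}

```text
time: 1.9
ee_pos: [0.4893, -0.2688, 0.247]
eef_rot: [1.0, 0.0, 0.0, 0.0]
ft_force: [-0.1, -0.7, 0.1]
width: 0.0868
grip_force: 0.0
```

Run:
```python
from h import *
s=sensors.read_state();print(s['time'],s['ee_pos'],s['eef_rot'],s['joint_positions'],s['ft_force'])
p=shot('wrist','w1');print(np.round(p['pose'],3).tolist(),p['intrinsics'])
for k in ['pin','pin_grip','bush','rack','plain_pin']:
    print(k,[(round(d['conf'],2),np.round(d['bbox']).tolist()) for d in eyes.look_for(k,p)[:4]])
print('pin',proj(p,(.52,-.235,.109),1),'bush',proj(p,(.477,-.0255,.053),1))
```

```text
1.9 [ 0.48927707 -0.26881561  0.24695884] [9.99999845e-01 3.14857825e-04 3.28176476e-04 3.19694029e-04] [ 0.74574961  0.19566525 -0.37300065  1.58959117  0.07273482  1.36915463
 -1.20545754] [-0.12017682 -0.65576323  0.11117027]
[[0.001, -0.969, -0.248, 0.557], [-1.0, -0.001, 0.0, -0.27], [-0.001, 0.248, -0.969, 0.409], [0.0, 0.0, 0.0, 1.0]] [[309.70691629   0.         321.93490708]
 [  0.         309.70691629 201.11315611]
 [  0.           0.           1.        ]]
pin [(0.94, [272.0, 145.0, 307.0, 175.0]), (0.79, [209.0, 217.0, 237.0, 244.0]), (0.71, [408.0, 26.0, 455.0, 62.0])]
pin_grip [(0.87, [410.0, 26.0, 454.0, 62.0]), (0.83, [273.0, 144.0, 309.0, 178.0]), (0.74, [212.0, 219.0, 236.0, 244.0]), (0.68, [262.0, 126.0, 323.0, 252.0])]
bush [(0.56, [105.0, 97.0, 206.0, 216.0])]
rack [(0.83, [260.0, 124.0, 324.0, 251.0]), (0.47, [278.0, 34.0, 332.0, 109.0])]
plain_pin [(0.79, [275.0, 235.0, 297.0, 250.0]), (0.45, [179.0, 232.0, 203.0, 251.0])]
pin (np.float64(286.6491791498277), np.float64(161.28640650715727)) bush (np.float64(139.3180861349745), np.float64(192.54873047163053))
```

View pics/w1.png

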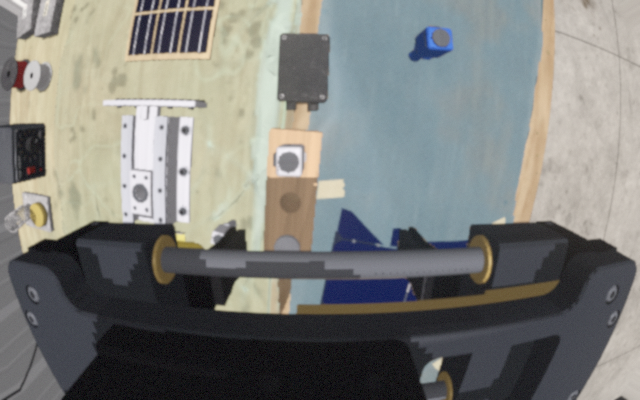

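The wrist view shows the pin's top at about (289,160) and the bush at about (140,192), both close to the predicted pixels. I'll zoom in for the yaw.

Run:
```python
from h import *
im=cv2.imread('pics/w1.png')
a=cv2.resize(im[135:190,260:320],None,fx=10,fy=10,interpolation=2)
b=cv2.resize(im[160:220,115:195],None,fx=7,fy=7,interpolation=2)
c=np.zeros((560,800,3),np.uint8); 
a=cv2.resize(a,(400,367),interpolation=2); c[:367,:400]=a; b=cv2.resize(b,(400,300)); c[:300,400:]=b
cv2.imwrite('pics/w1c.png',c)
```

```text
(no output)
```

View pics/w1c.png

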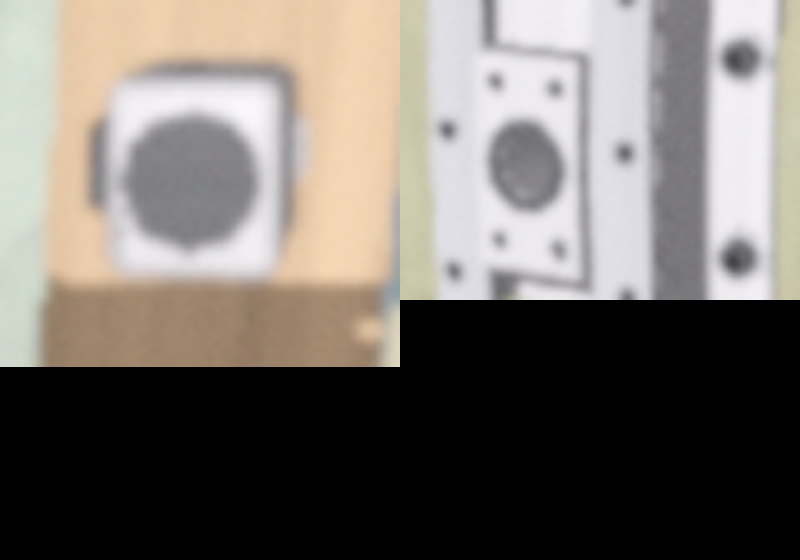

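Run:
```python
from h import *
p=shot('wrist')
print(atz(p,289.3,161.3,.109,1),atz(p,140.4,193.2,.053,1))
```

```text
[ 0.51808331 -0.24004952  0.109     ] [ 0.47430314 -0.02982083  0.053     ]
```

Request:
arm_command:
  steps:
    - {"slide":[0.03,0.032,0],"rot":[0,0,-2],"grip":1}
    - {"slide":[0,0,-0.033],"grip":1}
    - {"slide":[0,0,-0.033],"grip":1}
    - {"slide":[0,0,-0.033],"grip":1}
    - {"slide":[0,0,-0.033],"grip":1}
    - {"slide":[0,0,-0.033],"grip":1}
    - {"slide":[0,0,-0.013],"grip":1}
    - {"slide":[0,0,0],"grip":1}

```text
schema error: expected keys rot, slide, grip
```

Request:
arm_command:
  steps:
    - {"grip":0}
    - {"grip":0}
    - {"grip":0}
    - {"grip":0}
    - {"grip":0}
    - {"grip":0}
    - {"grip":0}
    - {"grip":0}
  newtons: 30

```text
schema error: expected keys rot, slide, grip
```

Run:
```python
from h import *
p=shot('side','s2');cv2.imwrite('pics/s2c.png',cv2.resize(p['pixels'][150:310,220:400,::-1],None,fx=3.5,fy=3.5,interpolation=2))
```

```text
(no output)
```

View pics/s2c.png

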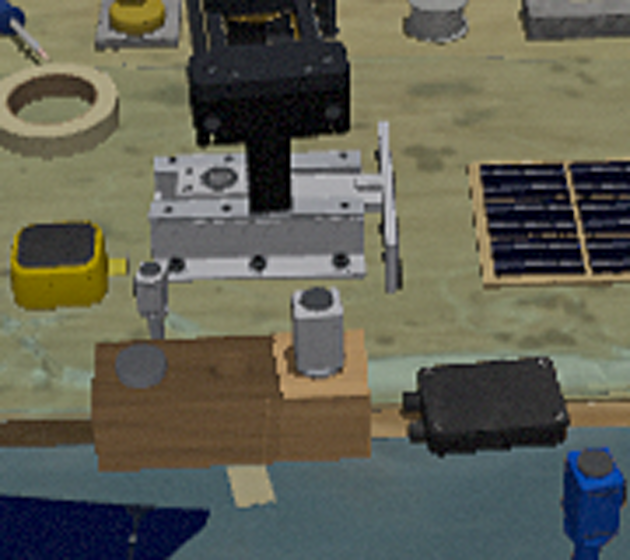

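The move calls were refused because every row must have all three keys. The picture shows the scene unchanged, with the gripper still above it.

Request:
arm_command:
  steps:
    - {"slide":[0.03,0.032,0],"rot":[0,0,-2],"grip":1}
    - {"slide":[0,0,-0.033],"rot":[0,0,0],"grip":1}
    - {"slide":[0,0,-0.033],"rot":[0,0,0],"grip":1}
    - {"slide":[0,0,-0.033],"rot":[0,0,0],"grip":1}
    - {"slide":[0,0,-0.033],"rot":[0,0,0],"grip":1}
    - {"slide":[0,0,-0.033],"rot":[0,0,0],"grip":1}
    - {"slide":[0,0,-0.013],"rot":[0,0,0],"grip":1}
    - {"slide":[0,0,0],"rot":[0,0,0],"grip":1}

```text
time: 3.3
ee_pos: [0.5177, -0.2387, 0.0684]
eef_rot: [1.0, -0.017, -0.0, -0.0]
ft_force: [0.8, -0.1, 0.6]
width: 0.0872
grip_force: 0.0
```

Request:
arm_command:
  steps:
    - {"slide":[0,0,0],"rot":[0,0,0],"grip":0}
    - {"slide":[0,0,0],"rot":[0,0,0],"grip":0}
    - {"slide":[0,0,0],"rot":[0,0,0],"grip":0}
    - {"slide":[0,0,0],"rot":[0,0,0],"grip":0}
    - {"slide":[0,0,0],"rot":[0,0,0],"grip":0}
    - {"slide":[0,0,0],"rot":[0,0,0],"grip":0}
    - {"slide":[0,0,0],"rot":[0,0,0],"grip":0}
    - {"slide":[0,0,0],"rot":[0,0,0],"grip":0}
  newtons: 30

```text
time: 4.3
ee_pos: [0.5181, -0.2382, 0.0685]
eef_rot: [1.0, -0.017, -0.0, 0.0]
ft_force: [0.1, 0.2, -0.2]
width: 0.0255
grip_force: 30.0
```

Run:
```python
from h import *
p=shot('side','s3');cv2.imwrite('pics/s3c.png',cv2.resize(p['pixels'][150:310,220:400,::-1],None,fx=3.5,fy=3.5,interpolation=2))
```

```text
(no output)
```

View pics/s3c.png

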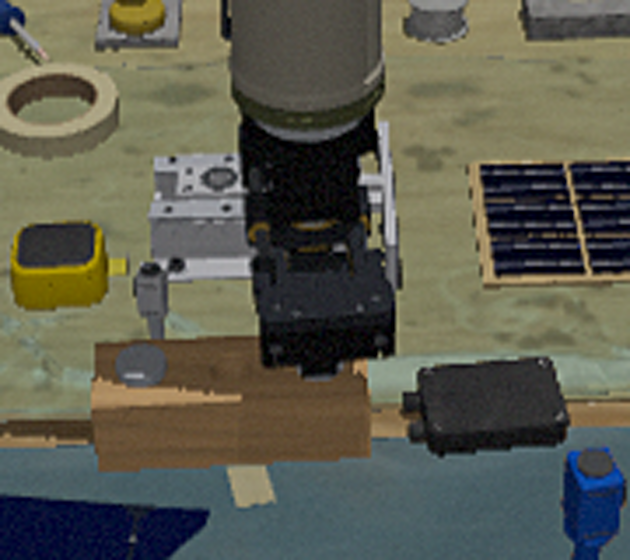

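Request:
arm_command:
  steps:
    - {"slide":[0,0,0.035],"rot":[0,0,0],"grip":0}
    - {"slide":[0,0,0.035],"rot":[0,0,0],"grip":0}
    - {"slide":[-0.0105,0.0527,0],"rot":[0,0,0],"grip":0}
    - {"slide":[-0.0105,0.0527,0],"rot":[0,0,0],"grip":0}
    - {"slide":[-0.0105,0.0527,0],"rot":[0,0,0],"grip":0}
    - {"slide":[-0.0105,0.0527,0],"rot":[0,0,0],"grip":0}
    - {"slide":[0,0,0],"rot":[0,0,0],"grip":0}
    - {"slide":[0,0,0],"rot":[0,0,0],"grip":0}

```text
time: 5.35
ee_pos: [0.4761, -0.028, 0.1385]
eef_rot: [1.0, -0.017, 0.0, 0.0]
ft_force: [0.7, -0.9, -1.2]
width: 0.026
grip_force: 30.0
```

Run:
```python
from h import *
p=shot('side','s4');w=shot('wrist','w4')
print(sensors.read_state()['ee_pos'])
a=cv2.resize(p['pixels'][155:245,250:350,::-1],None,fx=5,fy=5,interpolation=2)
b=cv2.resize(w['pixels'][170:330,240:400,::-1],(300,300),interpolation=2)
c=np.zeros((450,800,3),np.uint8);c[:,:500]=a;c[:300,500:]=b
cv2.imwrite('pics/s4c.png',c)
for P in [(.476,-.0275,.053),(.476,-.0275,.0775),(.476,-.0275,.1275)]: print(proj(p,P),proj(w,P,1))
```

```text
[ 0.4761662  -0.02876273  0.13841952]
(np.float64(282.54877313765047), np.float64(201.14370261464396)) (np.float64(319.7980980328197), np.float64(206.0185753120136))
(np.float64(281.9810122642249), np.float64(193.17098432932315)) (np.float64(319.55546256133033), np.float64(214.6155813109372))
(np.float64(280.78051977573125), np.float64(176.31320341769487)) (np.float64(318.876370269363), np.float64(238.87357384699393))
```

View pics/s4c.png

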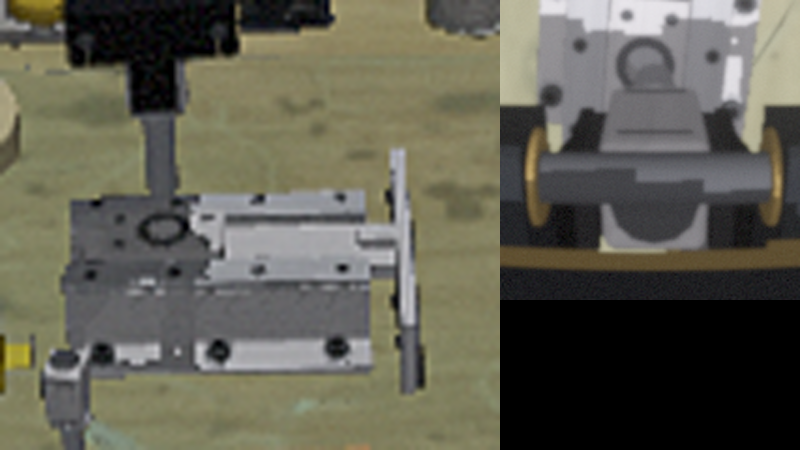

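Side view: tip at (160,190) and bush at (163,228), so x is aligned. The wrist inset suggests a y offset of a few mm, with the tip right of the ring centre. I'll zoom in on that.

Run:
```python
import cv2
w=cv2.imread('pics/w4.png')
cv2.imwrite('pics/w4c.png',cv2.resize(w[180:240,285:355],None,fx=10,fy=10,interpolation=2))
```

```text
(no output)
```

View pics/w4c.png

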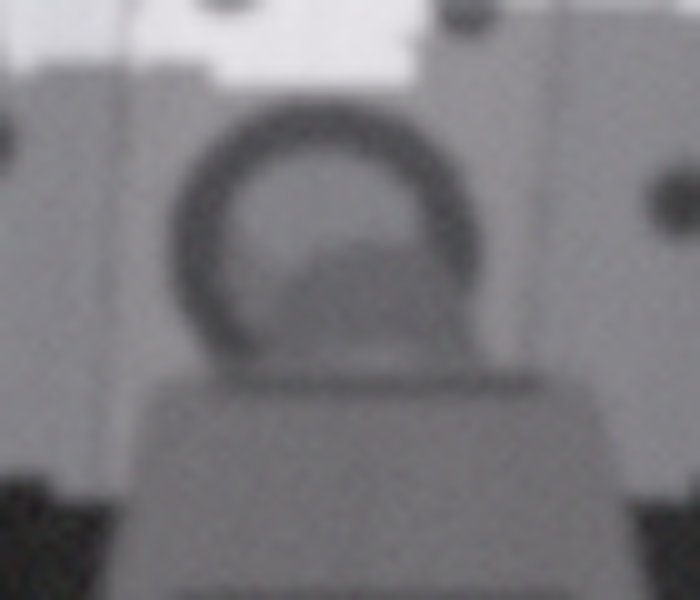

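Request:
arm_command:
  steps:
    - {"slide":[0,0.004,0],"rot":[0,0,0],"grip":0}
    - {"slide":[0,0,-0.012],"rot":[0,0,0],"grip":0}
    - {"slide":[0,0,-0.008],"rot":[0,0,0],"grip":0}
    - {"slide":[0,0,-0.003],"rot":[0,0,0],"grip":0}
    - {"slide":[0,0,-0.002],"rot":[0,0,0],"grip":0}
    - {"slide":[0,0,-0.002],"rot":[0,0,0],"grip":0}
    - {"slide":[0,0,-0.001],"rot":[0,0,0],"grip":0}
    - {"slide":[0,0,0],"rot":[0,0,0],"grip":0}

```text
time: 6.45
ee_pos: [0.476, -0.0236, 0.1106]
eef_rot: [1.0, -0.017, -0.0, 0.0]
ft_force: [0.5, -0.7, -1.6]
width: 0.0262
grip_force: 30.0
```

Request:
arm_command:
  steps:
    - {"slide":[0,0,-0.001],"rot":[0,0,0],"grip":0}
    - {"slide":[0,0,-0.001],"rot":[0,0,0],"grip":0}
    - {"slide":[0,0,-0.001],"rot":[0,0,0],"grip":0}
    - {"slide":[0,0,-0.001],"rot":[0,0,0],"grip":0}
    - {"slide":[0,0,-0.001],"rot":[0,0,0],"grip":0}
    - {"slide":[0,0,-0.001],"rot":[0,0,0],"grip":0}
    - {"slide":[0,0,0],"rot":[0,0,0],"grip":0}
    - {"slide":[0,0,0],"rot":[0,0,0],"grip":0}

```text
time: 7.45
ee_pos: [0.4759, -0.0237, 0.1044]
eef_rot: [1.0, -0.017, -0.0, 0.0]
ft_force: [-2.2, -2.9, -2.8]
width: 0.0258
grip_force: 30.0
```

Run:
```python
from h import *
s=sensors.read_state();print(s['ee_pos'],s['ft_force'],s['torque'])
w=shot('wrist','w5');p=shot('side','s5')
a=cv2.resize(p['pixels'][165:225,250:320,::-1],(467,400),interpolation=2);b=cv2.resize(w['pixels'][180:240,285:335,::-1],(333,400),interpolation=2)
cv2.imwrite('pics/w5c.png',np.hstack([a,b]))
```

```text
[ 0.47590427 -0.02365556  0.10438676] [-2.21207533 -2.87128837 -2.80319503] [-1.00869179  0.64563892 -0.06311776]
```

Request:
arm_command:
  steps:
    - {"slide":[-0.0005,-0.0007,-0.001],"rot":[0,0,0],"grip":0}
    - {"slide":[0,0,-0.002],"rot":[0,0,0],"grip":0}
    - {"slide":[0,0,-0.002],"rot":[0,0,0],"grip":0}
    - {"slide":[0,0,-0.002],"rot":[0,0,0],"grip":0}
    - {"slide":[0,0,-0.002],"rot":[0,0,0],"grip":0}
    - {"slide":[0,0,-0.002],"rot":[0,0,0],"grip":0}
    - {"slide":[0,0,0],"rot":[0,0,0],"grip":0}
    - {"slide":[0,0,0],"rot":[0,0,0],"grip":0}

```text
time: 8.55
ee_pos: [0.4758, -0.024, 0.0936]
eef_rot: [1.0, -0.017, 0.0, -0.0]
ft_force: [-0.1, -0.8, -1.7]
width: 0.0255
grip_force: 30.0
```

Free, and in the bush. Next, feel down to the strip, expected at TCP z ≈ 0.089.

Request:
arm_command:
  steps:
    - {"slide":[0,0,-0.001],"rot":[0,0,0],"grip":0}
    - {"slide":[0,0,-0.001],"rot":[0,0,0],"grip":0}
    - {"slide":[0,0,-0.001],"rot":[0,0,0],"grip":0}
    - {"slide":[0,0,-0.001],"rot":[0,0,0],"grip":0}
    - {"slide":[0,0,-0.0005],"rot":[0,0,0],"grip":0}
    - {"slide":[0,0,0],"rot":[0,0,0],"grip":0}
    - {"slide":[0,0,0],"rot":[0,0,0],"grip":0}
    - {"slide":[0,0,0],"rot":[0,0,0],"grip":0}

```text
time: 9.55
ee_pos: [0.4756, -0.0241, 0.0891]
eef_rot: [1.0, -0.017, 0.0, 0.0]
ft_force: [1.0, -0.9, -1.6]
width: 0.0263
grip_force: 30.0
```

Request:
arm_command:
  steps:
    - {"slide":[0,0,-0.0005],"rot":[0,0,0],"grip":0}
    - {"slide":[0,0,-0.0005],"rot":[0,0,0],"grip":0}
    - {"slide":[0,0,-0.0005],"rot":[0,0,0],"grip":0}
    - {"slide":[0,0,0],"rot":[0,0,0],"grip":0}
    - {"slide":[0,0,0],"rot":[0,0,0],"grip":0}
    - {"slide":[0,0,0],"rot":[0,0,0],"grip":0}
    - {"slide":[0,0,0],"rot":[0,0,0],"grip":0}
    - {"slide":[0,0,0],"rot":[0,0,0],"grip":0}

```text
time: 10.55
ee_pos: [0.4758, -0.0241, 0.0884]
eef_rot: [1.0, -0.017, 0.0, 0.0]
ft_force: [-4.7, 0.5, 9.4]
width: 0.026
grip_force: 30.0
```

Request:
arm_command:
  steps:
    - {"slide":[0.00124,-0.00015,0],"rot":[0,0,0],"grip":0}
    - {"slide":[0.00124,-0.00015,0],"rot":[0,0,0],"grip":0}
    - {"slide":[0.00124,-0.00015,0],"rot":[0,0,0],"grip":0}
    - {"slide":[0.00124,-0.00015,0],"rot":[0,0,0],"grip":0}
    - {"slide":[0.00124,-0.00015,0],"rot":[0,0,0],"grip":0}
    - {"slide":[0.00124,-0.00015,0],"rot":[0,0,0],"grip":0}
    - {"slide":[0.00124,-0.00015,0],"rot":[0,0,0],"grip":0}
    - {"slide":[0.00124,-0.00015,0],"rot":[0,0,0],"grip":0}

```text
time: 11.55
ee_pos: [0.4847, -0.0247, 0.0879]
eef_rot: [1.0, -0.017, -0.001, -0.0]
ft_force: [-7.2, 2.4, 7.8]
width: 0.026
grip_force: 30.0
```

Request:
arm_command:
  steps:
    - {"slide":[0.0005,0,-0.0003],"rot":[0,0,0],"grip":0}
    - {"slide":[0.0005,-5e-05,0],"rot":[0,0,0],"grip":0}
    - {"slide":[0.0005,-5e-05,0],"rot":[0,0,0],"grip":0}
    - {"slide":[0.0005,-5e-05,0],"rot":[0,0,0],"grip":0}
    - {"slide":[0.0005,-5e-05,0],"rot":[0,0,0],"grip":0}
    - {"slide":[0.0005,-5e-05,0],"rot":[0,0,0],"grip":0}
    - {"slide":[0.0005,-5e-05,0],"rot":[0,0,0],"grip":0}
    - {"slide":[0.0005,-5e-05,0],"rot":[0,0,0],"grip":0}

```text
time: 12.55
ee_pos: [0.4884, -0.0251, 0.0877]
eef_rot: [1.0, -0.017, -0.001, -0.0]
ft_force: [-8.9, 2.2, 11.7]
width: 0.0256
grip_force: 30.0
```

Request:
arm_command:
  steps:
    - {"slide":[0.0005,-5e-05,0],"rot":[0,0,0],"grip":0}
    - {"slide":[0.0005,-5e-05,0],"rot":[0,0,0],"grip":0}
    - {"slide":[0.0005,-5e-05,0],"rot":[0,0,0],"grip":0}
    - {"slide":[0.0005,-5e-05,0],"rot":[0,0,0],"grip":0}
    - {"slide":[0.0005,-5e-05,0],"rot":[0,0,0],"grip":0}
    - {"slide":[0.0005,-5e-05,0],"rot":[0,0,0],"grip":0}
    - {"slide":[0.0005,-5e-05,0],"rot":[0,0,0],"grip":0}
    - {"slide":[0.0005,-5e-05,0],"rot":[0,0,0],"grip":0}

```text
time: 13.55
ee_pos: [0.4924, -0.0256, 0.0877]
eef_rot: [1.0, -0.017, -0.001, 0.0]
ft_force: [-8.4, 1.8, 11.3]
width: 0.0259
grip_force: 30.0
```

Request:
arm_command:
  steps:
    - {"slide":[0.0005,-5e-05,0],"rot":[0,0,0],"grip":0}
    - {"slide":[0.0005,-5e-05,0],"rot":[0,0,0],"grip":0}
    - {"slide":[0.0005,-5e-05,0],"rot":[0,0,0],"grip":0}
    - {"slide":[0.0005,-5e-05,0],"rot":[0,0,0],"grip":0}
    - {"slide":[0.0005,-5e-05,0],"rot":[0,0,0],"grip":0}
    - {"slide":[0.0005,-5e-05,0],"rot":[0,0,0],"grip":0}
    - {"slide":[0.0005,-5e-05,0],"rot":[0,0,0],"grip":0}
    - {"slide":[0.0005,-5e-05,0],"rot":[0,0,0],"grip":0}

```text
time: 14.55
ee_pos: [0.4964, -0.0261, 0.0877]
eef_rot: [1.0, -0.017, -0.001, 0.0]
ft_force: [-9.3, 1.6, 11.9]
width: 0.0259
grip_force: 30.0
```

Request:
arm_command:
  steps:
    - {"slide":[0.0005,-5e-05,0],"rot":[0,0,0],"grip":0}
    - {"slide":[0.0005,-5e-05,0],"rot":[0,0,0],"grip":0}
    - {"slide":[0.0005,-5e-05,0],"rot":[0,0,0],"grip":0}
    - {"slide":[0.0005,-5e-05,0],"rot":[0,0,0],"grip":0}
    - {"slide":[0.0005,-5e-05,0],"rot":[0,0,0],"grip":0}
    - {"slide":[0.0005,-5e-05,0],"rot":[0,0,0],"grip":0}
    - {"slide":[0.0005,-5e-05,0],"rot":[0,0,0],"grip":0}
    - {"slide":[0.0005,-5e-05,0],"rot":[0,0,0],"grip":0}

```text
time: 15.55
ee_pos: [0.5004, -0.0266, 0.0877]
eef_rot: [1.0, -0.017, -0.001, 0.0]
ft_force: [-9.5, 0.8, 11.7]
width: 0.0258
grip_force: 30.0
```

Request:
arm_command:
  steps:
    - {"slide":[0.0005,-6e-05,0],"rot":[0,0,0],"grip":0}
    - {"slide":[0.0005,-6e-05,0],"rot":[0,0,0],"grip":0}
    - {"slide":[0.0005,-6e-05,0],"rot":[0,0,0],"grip":0}
    - {"slide":[0.0005,-6e-05,0],"rot":[0,0,0],"grip":0}
    - {"slide":[0.0005,-6e-05,0],"rot":[0,0,0],"grip":0}
    - {"slide":[0.0005,-6e-05,0],"rot":[0,0,0],"grip":0}
    - {"slide":[0.0005,-6e-05,0],"rot":[0,0,0],"grip":0}
    - {"slide":[0.0005,-6e-05,0],"rot":[0,0,0],"grip":0}

```text
time: 16.55
ee_pos: [0.5053, -0.0271, 0.0877]
eef_rot: [1.0, -0.017, -0.0, 0.0]
ft_force: [-3.8, 0.6, 6.8]
width: 0.0257
grip_force: 30.0
```

Something gave way: the forces dropped and x jumped about 1 mm. Press down here to test.

Request:
arm_command:
  steps:
    - {"slide":[0,0,-0.0004],"rot":[0,0,0],"grip":0}
    - {"slide":[0,0,-0.0004],"rot":[0,0,0],"grip":0}
    - {"slide":[0,0,0],"rot":[0,0,0],"grip":0}
    - {"slide":[0,0,0],"rot":[0,0,0],"grip":0}
    - {"slide":[0,0,0],"rot":[0,0,0],"grip":0}
    - {"slide":[0,0,0],"rot":[0,0,0],"grip":0}
    - {"slide":[0,0,0],"rot":[0,0,0],"grip":0}
    - {"slide":[0,0,0],"rot":[0,0,0],"grip":0}

```text
time: 17.55
ee_pos: [0.5056, -0.0272, 0.0875]
eef_rot: [1.0, -0.017, -0.0, 0.0]
ft_force: [-5.5, 0.0, 13.0]
width: 0.0255
grip_force: 30.0
```

Request:
arm_command:
  steps:
    - {"slide":[0.0005,-6e-05,0],"rot":[0,0,0],"grip":0}
    - {"slide":[0.0005,-6e-05,0],"rot":[0,0,0],"grip":0}
    - {"slide":[0.0005,-6e-05,0],"rot":[0,0,0],"grip":0}
    - {"slide":[0.0005,-6e-05,0],"rot":[0,0,0],"grip":0}
    - {"slide":[0.0005,-6e-05,0],"rot":[0,0,0],"grip":0}
    - {"slide":[0.0005,-6e-05,0],"rot":[0,0,0],"grip":0}
    - {"slide":[0,0,0],"rot":[0,0,0],"grip":0}
    - {"slide":[0,0,0],"rot":[0,0,0],"grip":0}

```text
time: 18.55
ee_pos: [0.5087, -0.0277, 0.0873]
eef_rot: [1.0, -0.017, 0.0, 0.0]
ft_force: [-4.2, -0.0, 9.6]
width: 0.0257
grip_force: 30.0
```

Request:
arm_command:
  steps:
    - {"slide":[0.0005,-6e-05,-0.0003],"rot":[0,0,0],"grip":0}
    - {"slide":[0.0005,-6e-05,0],"rot":[0,0,0],"grip":0}
    - {"slide":[0.0005,-6e-05,0],"rot":[0,0,0],"grip":0}
    - {"slide":[0.0005,-6e-05,0],"rot":[0,0,0],"grip":0}
    - {"slide":[0.0005,-6e-05,0],"rot":[0,0,0],"grip":0}
    - {"slide":[0.0005,-6e-05,0],"rot":[0,0,0],"grip":0}
    - {"slide":[0.0005,-6e-05,0],"rot":[0,0,0],"grip":0}
    - {"slide":[0,0,0],"rot":[0,0,0],"grip":0}

```text
time: 19.55
ee_pos: [0.5123, -0.0282, 0.087]
eef_rot: [1.0, -0.017, 0.0, 0.0]
ft_force: [-3.7, 0.7, 9.0]
width: 0.0261
grip_force: 30.0
```

Request:
arm_command:
  steps:
    - {"slide":[0.0005,-6e-05,-0.0002],"rot":[0,0,0],"grip":0}
    - {"slide":[0.0005,-6e-05,0],"rot":[0,0,0],"grip":0}
    - {"slide":[0.0005,-6e-05,0],"rot":[0,0,0],"grip":0}
    - {"slide":[0.0005,-6e-05,0],"rot":[0,0,0],"grip":0}
    - {"slide":[0.0005,-6e-05,0],"rot":[0,0,0],"grip":0}
    - {"slide":[0.0005,-6e-05,0],"rot":[0,0,0],"grip":0}
    - {"slide":[0.0005,-6e-05,0],"rot":[0,0,0],"grip":0}
    - {"slide":[0,0,0],"rot":[0,0,0],"grip":0}

```text
time: 20.55
ee_pos: [0.5158, -0.0286, 0.0866]
eef_rot: [1.0, -0.017, 0.0, 0.0]
ft_force: [-2.3, -0.5, 7.4]
width: 0.0258
grip_force: 30.0
```

Request:
arm_command:
  steps:
    - {"slide":[0.0005,-6e-05,-0.0003],"rot":[0,0,0],"grip":0}
    - {"slide":[0.0005,-6e-05,0],"rot":[0,0,0],"grip":0}
    - {"slide":[0.0005,-6e-05,0],"rot":[0,0,0],"grip":0}
    - {"slide":[0.0005,-6e-05,0],"rot":[0,0,0],"grip":0}
    - {"slide":[0.0005,-6e-05,0],"rot":[0,0,0],"grip":0}
    - {"slide":[0.0005,-6e-05,0],"rot":[0,0,0],"grip":0}
    - {"slide":[0.0005,-6e-05,0],"rot":[0,0,0],"grip":0}
    - {"slide":[0,0,0],"rot":[0,0,0],"grip":0}
  newtons: 45

```text
time: 21.55
ee_pos: [0.5187, -0.029, 0.0863]
eef_rot: [1.0, -0.017, -0.0, 0.0]
ft_force: [-5.2, 0.3, 9.2]
width: 0.0259
grip_force: 45.0
```

Request:
arm_command:
  steps:
    - {"slide":[0.0003,0,-0.0005],"rot":[0,0,0],"grip":0}
    - {"slide":[0.0003,0,0],"rot":[0,0,0],"grip":0}
    - {"slide":[0.0003,0,0],"rot":[0,0,0],"grip":0}
    - {"slide":[0.0003,0,0],"rot":[0,0,0],"grip":0}
    - {"slide":[0.0003,0,0],"rot":[0,0,0],"grip":0}
    - {"slide":[0.0003,0,0],"rot":[0,0,0],"grip":0}
    - {"slide":[0.0003,0,0],"rot":[0,0,0],"grip":0}
    - {"slide":[0.0003,0,0],"rot":[0,0,0],"grip":0}

```text
time: 22.55
ee_pos: [0.5197, -0.029, 0.0859]
eef_rot: [1.0, -0.017, -0.002, 0.001]
ft_force: [-16.0, 0.6, 18.9]
width: 0.0257
grip_force: 45.0
```

Fx is now −16 N and the advance is blocked, so the pin is catching the far wall of the hole. Ease back in x while pressing.

Request:
arm_command:
  steps:
    - {"slide":[-0.0005,0,0],"rot":[0,0,0],"grip":0}
    - {"slide":[-0.0005,0,0],"rot":[0,0,0],"grip":0}
    - {"slide":[-0.0004,0,0],"rot":[0,0,0],"grip":0}
    - {"slide":[0,0,-0.0005],"rot":[0,0,0],"grip":0}
    - {"slide":[0,0,0],"rot":[0,0,0],"grip":0}
    - {"slide":[0,0,0],"rot":[0,0,0],"grip":0}
    - {"slide":[0,0,0],"rot":[0,0,0],"grip":0}
    - {"slide":[0,0,0],"rot":[0,0,0],"grip":0}

```text
time: 23.55
ee_pos: [0.5195, -0.029, 0.086]
eef_rot: [1.0, -0.017, -0.001, 0.0]
ft_force: [-10.4, 0.8, 18.3]
width: 0.0259
grip_force: 45.0
```

Request:
arm_command:
  steps:
    - {"slide":[-0.0004,0,0],"rot":[0,0,0],"grip":0}
    - {"slide":[-0.0004,0,0],"rot":[0,0,0],"grip":0}
    - {"slide":[-0.0004,0,0],"rot":[0,0,0],"grip":0}
    - {"slide":[0,0,0],"rot":[0,0,0],"grip":0}
    - {"slide":[0,0,0],"rot":[0,0,0],"grip":0}
    - {"slide":[0,0,0],"rot":[0,0,0],"grip":0}
    - {"slide":[0,0,0],"rot":[0,0,0],"grip":0}
    - {"slide":[0,0,0],"rot":[0,0,0],"grip":0}

```text
time: 24.55
ee_pos: [0.5192, -0.029, 0.086]
eef_rot: [1.0, -0.017, 0.0, 0.0]
ft_force: [-6.1, -0.7, 13.5]
width: 0.0255
grip_force: 45.0
```

Run:
```python
from h import *
p=shot('side','s6');t=shot('top','t6')
a=cv2.resize(p['pixels'][165:245,250:350,::-1],(500,400),interpolation=2);b=cv2.resize(t['pixels'][135:255,245:335,::-1],(300,400),interpolation=2)
cv2.imwrite('pics/c6.png',np.hstack([a,b]))
```

View pics/c6.png

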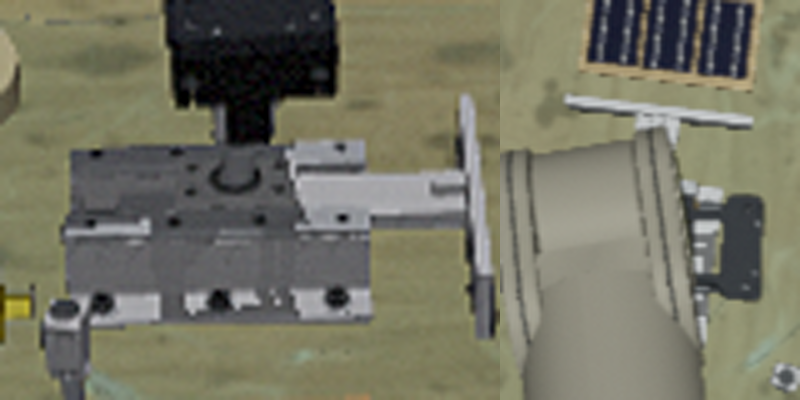

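The side view shows the bush at (236,178) and the fence well clear of the panel. The carriage has moved only about 36 mm while the TCP moved 43 mm, so the pin has slipped or tilted in the pads. Compare the wrist views before and after.

Run:
```python
from h import *
w=shot('wrist','w6')['pixels'][:,:,::-1];o=cv2.imread('pics/w4.png')
g=[cv2.resize(np.clip(i[180:320,270:370].astype(float)*1.5,0,255).astype(np.uint8),(400,560),interpolation=2) for i in(o,w)]
cv2.imwrite('pics/c7.png',np.hstack(g))
```

```text
(no output)
```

View pics/c7.png

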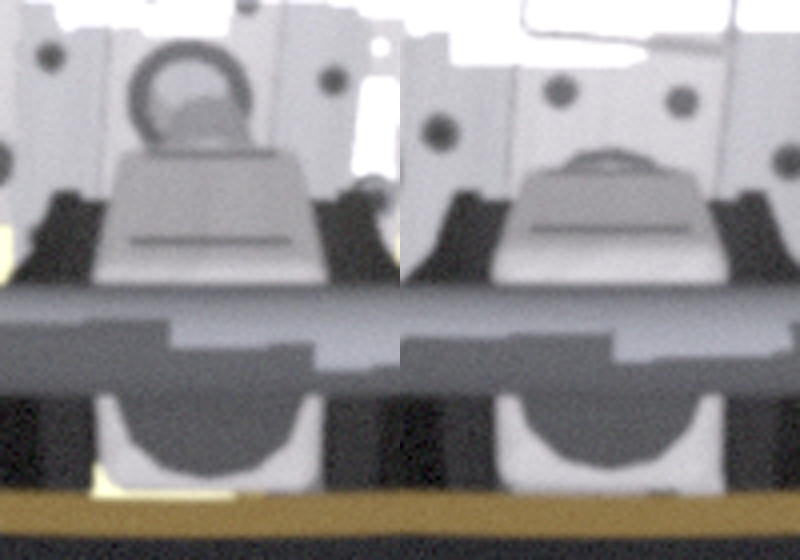

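The pin has tilted in the pads, with its top forward and its bottom back (the front face is foreshortened from 90 to 56 px), which keeps it from dropping in. Check the moment, then counter-tilt.

```bash
cat > st.py <<'E'
from h import *
s=sensors.read_state();print(s['time'],np.round(s['ee_pos'],4),np.round(s['ft_force'],1),np.round(s['torque'],2),R.from_quat(s['eef_rot']).apply([0,0,1]).round(4),s['joint_positions'].round(2))
# grip face rows in wrist image: dark edges along col band
w=shot('wrist')['pixels'][195:250,310:335].mean((1,2));g=np.diff(cv2.GaussianBlur(w[:,None],(1,3),0).ravel())
print(np.round(w).astype(int).tolist())
E
python3 st.py; python3 -c "
import cv2,numpy as np
print(np.round(cv2.imread('pics/w4.png')[195:250,310:335].mean((1,2))).astype(int).tolist())"
```

```text
24.7 [ 0.5192 -0.029   0.086 ] [-5.2 -0.5 14. ] [0.01 1.57 0.02] [ 7.e-04 -7.e-04 -1.e+00] [ 0.44  0.27 -0.53  1.87  0.16  1.04 -1.76]
[186, 162, 148, 144, 140, 137, 134, 134, 133, 134, 136, 139, 142, 143, 144, 143, 144, 143, 144, 143, 142, 136, 124, 108, 98, 95, 97, 93, 95, 104, 108, 109, 108, 109, 108, 108, 108, 108, 108, 106, 101, 91, 86, 95, 105, 112, 118, 126, 132, 136, 138, 141, 142, 143, 136]
[105, 112, 116, 120, 121, 120, 120, 119, 116, 112, 108, 106, 105, 105, 105, 106, 105, 104, 104, 106, 108, 107, 99, 91, 97, 107, 112, 113, 112, 113, 113, 113, 112, 112, 112, 112, 112, 112, 112, 111, 112, 111, 110, 105, 91, 85, 95, 107, 112, 116, 122, 126, 132, 135, 130]
```

Request:
arm_command:
  steps:
    - {"slide":[0,0,0.0006],"rot":[0,0,0],"grip":0}
    - {"slide":[-0.0008,0,0],"rot":[0,-1,0],"grip":0}
    - {"slide":[-0.0008,0,0],"rot":[0,-1,0],"grip":0}
    - {"slide":[-0.0008,0,0],"rot":[0,-1,0],"grip":0}
    - {"slide":[-0.0008,0,0],"rot":[0,-1,0],"grip":0}
    - {"slide":[-0.0008,0,0],"rot":[0,-1,0],"grip":0}
    - {"slide":[0,0,0],"rot":[0,0,0],"grip":0}
    - {"slide":[0,0,0],"rot":[0,0,0],"grip":0}

```text
time: 25.75
ee_pos: [0.5143, -0.029, 0.0857]
eef_rot: [0.999, -0.017, 0.043, -0.0]
ft_force: [-7.1, -0.1, 10.9]
width: 0.0255
grip_force: 45.0
```

```bash
python3 st.py
```

```text
25.75 [ 0.5143 -0.029   0.0857] [-7.1 -0.1 10.9] [0.08 1.77 0.01] [ 8.600e-02 -5.000e-04 -9.963e-01] [ 0.47  0.2  -0.54  1.96  0.14  0.93 -1.74]
[225, 221, 216, 211, 209, 208, 208, 210, 213, 218, 220, 219, 217, 214, 206, 194, 180, 164, 149, 136, 121, 105, 94, 86, 84, 88, 93, 92, 95, 104, 108, 109, 108, 108, 108, 108, 108, 108, 107, 106, 101, 92, 87, 96, 105, 111, 120, 136, 156, 170, 180, 189, 199, 201, 188]
```

Request:
arm_command:
  steps:
    - {"slide":[-0.0008,0,0],"rot":[0,-1,0],"grip":0}
    - {"slide":[-0.0008,0,0],"rot":[0,-1,0],"grip":0}
    - {"slide":[0,0,-0.0004],"rot":[0,0,0],"grip":0}
    - {"slide":[0,0,0],"rot":[0,0,0],"grip":0}
    - {"slide":[0,0,0],"rot":[0,0,0],"grip":0}
    - {"slide":[0,0,0],"rot":[0,0,0],"grip":0}
    - {"slide":[0,0,0],"rot":[0,0,0],"grip":0}
    - {"slide":[0,0,0],"rot":[0,0,0],"grip":0}

```text
time: 26.8
ee_pos: [0.5124, -0.029, 0.0854]
eef_rot: [0.998, -0.017, 0.06, -0.001]
ft_force: [-9.1, 0.6, 13.2]
width: 0.0255
grip_force: 45.0
```

```bash
python3 st.py
```

```text
26.8 [ 0.5124 -0.029   0.0854] [-9.1  0.6 13.2] [ 0.12  2.43 -0.  ] [ 1.200e-01 -6.000e-04 -9.928e-01] [ 0.48  0.17 -0.55  1.99  0.13  0.88 -1.74]
[223, 217, 213, 210, 210, 210, 212, 216, 221, 224, 226, 225, 225, 225, 223, 221, 218, 214, 204, 180, 153, 133, 112, 92, 85, 89, 94, 95, 97, 104, 108, 107, 107, 107, 107, 107, 107, 106, 106, 105, 101, 91, 86, 95, 104, 110, 116, 124, 129, 133, 135, 137, 143, 159, 170]
```

```bash
cat > fence.py <<'E'
from h import *
def fx(im):
    # mean column of fence top part via template matching, 8x upsampled
    t=cv2.resize(cv2.imread('pics/s4.png')[184:236,322:342],None,fx=8,fy=8,interpolation=cv2.INTER_CUBIC)
    r=cv2.matchTemplate(cv2.resize(im[170:245,300:380],None,fx=8,fy=8,interpolation=cv2.INTER_CUBIC),t,cv2.TM_CCOEFF_NORMED)
    _,m,_,l=cv2.minMaxLoc(r); return round(m,3),300+l[0]/8-322,170+l[1]/8-184
if __name__=='__main__':
    for f in ['s4','s5','s6']: print(f,fx(cv2.imread(f'pics/{f}.png')))
    p=shot('side','s8'); print('now',fx(p['pixels'][:,:,::-1]))
    o=np.array([.60,-.04,.05]);d=np.array([.9925,-.12,0])
    a=proj(p,o)
    for k in (.03,.036,.04,.045): b=proj(p,o+k*d);print(k,b[0]-a[0],b[1]-a[1])
E
python3 fence.py
```

```text
s4 (1.0, 0.0, 0.0)
s5 (0.997, 0.0, 0.0)
s6 (0.718, 14.375, -0.625)
now (0.737, 14.125, -0.5)
0.03 11.967448906614493 -0.3368186084185254
0.036 14.360241234601347 -0.4041627005835835
0.04 15.95530700371728 -0.4490551281077728
0.045 17.948993977012492 -0.5051665748502217
```

The fence shows the carriage has moved 35.4 mm, so the bush is at about x = 0.511. The grasp point is at 0.510, so the pin is now roughly upright. Relieve Fx and press.

Request:
arm_command:
  steps:
    - {"slide":[-0.0005,0,0],"rot":[0,0,0],"grip":0}
    - {"slide":[-0.0005,0,0],"rot":[0,0,0],"grip":0}
    - {"slide":[0,0,-0.0003],"rot":[0,0,0],"grip":0}
    - {"slide":[-0.0003,0,-0.0003],"rot":[0,0,0],"grip":0}
    - {"slide":[-0.0003,0,0],"rot":[0,0,0],"grip":0}
    - {"slide":[0,0,0],"rot":[0,0,0],"grip":0}
    - {"slide":[0,0,0],"rot":[0,0,0],"grip":0}
    - {"slide":[0,0,0],"rot":[0,0,0],"grip":0}

```text
time: 27.9
ee_pos: [0.512, -0.029, 0.0854]
eef_rot: [0.998, -0.017, 0.061, -0.001]
ft_force: [-5.5, 0.1, 12.1]
width: 0.0257
grip_force: 45.0
```

```bash
python3 st.py|head -1; python3 fence.py|sed -n 4p
```

```text
27.9 [ 0.512  -0.029   0.0854] [-5.5  0.1 12.1] [0.08 1.32 0.02] [ 1.226e-01 -6.000e-04 -9.925e-01] [ 0.48  0.17 -0.55  2.    0.12  0.88 -1.73]
now (0.735, 14.125, -0.5)
```

Request:
arm_command:
  steps:
    - {"slide":[-0.0004,0,-0.0003],"rot":[0,0,0],"grip":0}
    - {"slide":[-0.0004,0,-0.0003],"rot":[0,0,0],"grip":0}
    - {"slide":[-0.0004,0,-0.0003],"rot":[0,0,0],"grip":0}
    - {"slide":[-0.0004,0,-0.0002],"rot":[0,0,0],"grip":0}
    - {"slide":[-0.0004,0,0],"rot":[0,0,0],"grip":0}
    - {"slide":[0,0,0],"rot":[0,0,0],"grip":0}
    - {"slide":[0,0,0],"rot":[0,0,0],"grip":0}
    - {"slide":[0,0,0],"rot":[0,0,0],"grip":0}

```text
time: 29.0
ee_pos: [0.5098, -0.0288, 0.0832]
eef_rot: [0.998, -0.017, 0.061, -0.001]
ft_force: [3.7, 0.4, 0.3]
width: 0.0255
grip_force: 45.0
```

```bash
python3 st.py; python3 fence.py|sed -n 4p
```

```text
29.0 [ 0.5098 -0.0288  0.0832] [3.7 0.4 0.3] [ 0.29 -0.7   0.04] [ 1.221e-01  1.000e-04 -9.925e-01] [ 0.48  0.17 -0.55  2.    0.12  0.88 -1.73]
[222, 217, 213, 211, 210, 210, 211, 215, 220, 223, 225, 225, 224, 224, 223, 223, 223, 220, 209, 183, 154, 130, 108, 91, 85, 89, 95, 94, 96, 103, 107, 108, 107, 107, 107, 107, 106, 106, 106, 105, 100, 91, 85, 95, 104, 109, 115, 121, 128, 132, 135, 145, 166, 192, 202]
now (0.754, 13.25, -0.5)
```

It dropped in: Fz is about 0 and z fell 2.2 mm. Continue down gently.

Request:
arm_command:
  steps:
    - {"slide":[0.0005,0,-0.001],"rot":[0,0,0],"grip":0}
    - {"slide":[0,0,-0.001],"rot":[0,0,0],"grip":0}
    - {"slide":[0,0,-0.001],"rot":[0,0,0],"grip":0}
    - {"slide":[0,0,-0.001],"rot":[0,0,0],"grip":0}
    - {"slide":[0,0,-0.001],"rot":[0,0,0],"grip":0}
    - {"slide":[0,0,0],"rot":[0,0,0],"grip":0}
    - {"slide":[0,0,0],"rot":[0,0,0],"grip":0}
    - {"slide":[0,0,0],"rot":[0,0,0],"grip":0}

```text
time: 30.1
ee_pos: [0.5099, -0.029, 0.078]
eef_rot: [0.998, -0.017, 0.061, -0.001]
ft_force: [1.4, 0.1, -2.4]
width: 0.0259
grip_force: 45.0
```

Request:
arm_command:
  steps:
    - {"slide":[0,0,-0.002],"rot":[0,0,0],"grip":0}
    - {"slide":[0,0,-0.002],"rot":[0,0,0],"grip":0}
    - {"slide":[0,0,-0.002],"rot":[0,0,0],"grip":0}
    - {"slide":[0,0,-0.002],"rot":[0,0,0],"grip":0}
    - {"slide":[0,0,-0.001],"rot":[0,0,0],"grip":0}
    - {"slide":[0,0,-0.001],"rot":[0,0,0],"grip":0}
    - {"slide":[0,0,0],"rot":[0,0,0],"grip":0}
    - {"slide":[0,0,0],"rot":[0,0,0],"grip":0}

```text
time: 31.1
ee_pos: [0.5101, -0.029, 0.0681]
eef_rot: [0.998, -0.017, 0.061, -0.001]
ft_force: [1.5, 0.3, -2.2]
width: 0.0256
grip_force: 45.0
```

Request:
arm_command:
  steps:
    - {"slide":[0,0,-0.001],"rot":[0,0,0],"grip":0}
    - {"slide":[0,0,-0.001],"rot":[0,0,0],"grip":0}
    - {"slide":[0,0,-0.001],"rot":[0,0,0],"grip":0}
    - {"slide":[0,0,-0.001],"rot":[0,0,0],"grip":0}
    - {"slide":[0,0,-0.0005],"rot":[0,0,0],"grip":0}
    - {"slide":[0,0,-0.0005],"rot":[0,0,0],"grip":0}
    - {"slide":[0,0,0],"rot":[0,0,0],"grip":0}
    - {"slide":[0,0,0],"rot":[0,0,0],"grip":0}

```text
time: 32.1
ee_pos: [0.5101, -0.029, 0.0632]
eef_rot: [0.998, -0.017, 0.061, -0.001]
ft_force: [1.2, -0.4, -2.0]
width: 0.0256
grip_force: 45.0
```

Request:
arm_command:
  steps:
    - {"slide":[0,0,-0.0006],"rot":[0,0,0],"grip":0}
    - {"slide":[0,0,-0.0006],"rot":[0,0,0],"grip":0}
    - {"slide":[0,0,-0.0006],"rot":[0,0,0],"grip":0}
    - {"slide":[0,0,0],"rot":[0,0,0],"grip":0}
    - {"slide":[0,0,0],"rot":[0,0,0],"grip":0}
    - {"slide":[0,0,0],"rot":[0,0,0],"grip":0}
    - {"slide":[0,0,0],"rot":[0,0,0],"grip":0}
    - {"slide":[0,0,0],"rot":[0,0,0],"grip":0}

```text
time: 33.1
ee_pos: [0.5109, -0.029, 0.063]
eef_rot: [0.998, -0.017, 0.062, -0.001]
ft_force: [-6.0, 0.4, 17.8]
width: 0.0258
grip_force: 45.0
```

The pin is seated with about 18 N on the collar, after 25.4 mm of travel from the strip. Ease off, then release.

Request:
arm_command:
  steps:
    - {"slide":[0,0,0.0006],"rot":[0,0,0],"grip":0}
    - {"slide":[0,0,0],"rot":[0,0,0],"grip":0}
    - {"slide":[0,0,0],"rot":[0,0,0],"grip":1}
    - {"slide":[0,0,0],"rot":[0,0,0],"grip":1}
    - {"slide":[0,0,0],"rot":[0,0,0],"grip":1}
    - {"slide":[0,0,0],"rot":[0,0,0],"grip":1}
    - {"slide":[0,0,0],"rot":[0,0,0],"grip":1}
    - {"slide":[0,0,0],"rot":[0,0,0],"grip":1}

```text
time: 34.1
ee_pos: [0.5101, -0.029, 0.0619]
eef_rot: [0.998, -0.017, 0.061, -0.001]
ft_force: [0.2, 0.4, 0.1]
width: 0.0777
grip_force: 0.0
```

Request:
arm_command:
  steps:
    - {"slide":[-0.003,0,0.025],"rot":[0,0,0],"grip":1}
    - {"slide":[-0.003,0,0.03],"rot":[0,0,0],"grip":1}
    - {"slide":[-0.003,0,0.03],"rot":[0,3,0],"grip":1}
    - {"slide":[0,0,0.03],"rot":[0,4,0],"grip":1}
    - {"slide":[0,0,0.01],"rot":[0,0,-10],"grip":1}
    - {"slide":[0,0,0],"rot":[0,0,-10],"grip":1}
    - {"slide":[0,0,0],"rot":[0,0,-10],"grip":1}
    - {"slide":[0,0,0],"rot":[0,0,-10],"grip":1}

```text
time: 35.1
ee_pos: [0.5011, -0.029, 0.1869]
eef_rot: [0.933, -0.36, -0.0, 0.0]
ft_force: [-1.1, -0.4, 0.1]
width: 0.0871
grip_force: 0.0
```

Run:
```python
from h import *
s=sensors.read_state();print(s['ee_pos'],s['eef_rot'],s['joint_positions'].round(2))
w=shot('wrist','w9');p=shot('side','s9')
for n,q in(('w',w),('s',p)):
  for k in ['pin','pin_grip']:
    print(n,k,[(round(d['conf'],2),np.round(d['bbox'],1).tolist()) for d in eyes.look_for(k,q)[:4]])
for z in (.053,.104): print(proj(p,(.511,-.029,z)),proj(w,(.511,-.029,z),1))
```

```text
[ 0.50108858 -0.02898437  0.18693327] [ 9.32809300e-01 -3.60370373e-01 -3.31724955e-05  6.21309129e-05] [ 0.44  0.12 -0.51  1.81  0.06  1.23 -2.39]
w pin [(0.88, [292.6, 169.4, 335.7, 220.9]), (0.58, [433.4, 168.4, 469.5, 189.8])]
w pin_grip [(0.91, [432.5, 164.7, 468.0, 193.1]), (0.62, [294.5, 169.3, 339.4, 222.4])]
s pin [(0.72, [258.6, 227.2, 270.0, 247.5]), (0.66, [291.3, 179.5, 302.0, 204.3]), (0.63, [380.0, 277.5, 398.2, 318.9])]
s pin_grip [(0.86, [378.7, 277.0, 401.0, 322.4]), (0.6, [287.7, 181.6, 300.1, 204.8]), (0.59, [256.7, 225.5, 265.6, 244.5])]
(np.float64(296.5622388602241), np.float64(200.10300555463513)) (np.float64(314.54025308117633), np.float64(185.80308951233118))
(np.float64(295.70925185970253), np.float64(183.3047275071638)) (np.float64(313.05688001762024), np.float64(198.38611557170347))
```

The release worked and the pin stands in the bush (side view col 297, rows 180–204, as predicted). Joint 7 is nearing its limit on this turn, so rotate the other way to +88°.

Request:
arm_command:
  steps:
    - {"slide":[0.008,0,0],"rot":[0,0,10],"grip":1}
    - {"slide":[0,0,0],"rot":[0,0,10],"grip":1}
    - {"slide":[0,0,0],"rot":[0,0,10],"grip":1}
    - {"slide":[0,0,0],"rot":[0,0,10],"grip":1}
    - {"slide":[0,0,0],"rot":[0,0,10],"grip":1}
    - {"slide":[0,0,0],"rot":[0,0,10],"grip":1}
    - {"slide":[0,0,0],"rot":[0,0,10],"grip":1}
    - {"slide":[0,0,0],"rot":[0,0,10],"grip":1}

```text
time: 36.4
ee_pos: [0.5091, -0.029, 0.1869]
eef_rot: [0.944, 0.33, 0.0, 0.0]
ft_force: [-0.0, 0.6, 0.8]
width: 0.087
grip_force: 0.0
```

Request:
arm_command:
  steps:
    - {"slide":[0,0,0],"rot":[0,0,10],"grip":1}
    - {"slide":[0,0,0],"rot":[0,0,10],"grip":1}
    - {"slide":[0,0,0],"rot":[0,0,10],"grip":1}
    - {"slide":[0,0,0],"rot":[0,0,10],"grip":1}
    - {"slide":[0,0,0],"rot":[0,0,10],"grip":1}
    - {"slide":[0,0,0],"rot":[0,0,0],"grip":1}
    - {"slide":[0,0,0],"rot":[0,0,0],"grip":1}
    - {"slide":[0,0,0],"rot":[0,0,0],"grip":1}

```text
time: 37.4
ee_pos: [0.5091, -0.029, 0.187]
eef_rot: [0.719, 0.695, 0.0, 0.0]
ft_force: [0.9, -0.4, -0.6]
width: 0.087
grip_force: 0.0
```

Run:
```python
from h import *
s=sensors.read_state();print(s['ee_pos'],s['joint_positions'].round(2),R.from_quat(s['eef_rot']).as_matrix().round(3).tolist())
w=shot('wrist','w10')
d=eyes.look_for('pin',w)[:3];print(d)
for P in [(.509,-.0285,.104),(.509,-.0285,.053)]: print(proj(w,P,1))
# grip top face: bright quad near the projection
u,v=map(int,proj(w,(.509,-.0285,.104),1))
g=cv2.cvtColor(w['pixels'][v-30:v+35,u-35:u+35],cv2.COLOR_RGB2GRAY)
print(u,v);print('\n'.join(' '.join('%3d'%x for x in r[::2]) for r in g[::3]))
```

```text
[ 0.50911317 -0.02897243  0.18696753] [ 0.6   0.16 -0.68  1.78  0.11  1.24 -0.15] [[0.035, 0.999, 0.0], [0.999, -0.035, -0.0], [-0.0, 0.0, -1.0]]
[{'bbox': [237.1, 281.4, 258.0, 309.9], 'conf': 0.86}, {'bbox': [302.0, 177.0, 340.8, 222.3], 'conf': 0.57}, {'bbox': [145.2, 5.9, 234.5, 94.1], 'conf': 0.23}]
(np.float64(321.78968234661596), np.float64(205.49379496193023))
(np.float64(321.8346355304498), np.float64(191.9233020629474))
321 205
137 136 137 140 144 149 151 149 147 146 149 146 146 147 145 145 142 142 138 137 135 134 138 169 182 183 174 174 173 172 164 134 135 133 136
139 139 139 141 150 153 145 122 107 131 150 150 152 150 150 146 138 131 130 131 137 144 145 175 224 235 234 235 234 234 225 186 146 143 143
138 140 137 141 147 150 140  95  81 111 148 144 143 141 127  87  71  70  67  72  70  75  92 131 162 221 239 242 241 231 192 158 153 153 153
136 135 136 137 147 150 150 145 141 149 146 125 120 110  78  73  72  74  78  78  80  81  77  89 120 136 201 238 237 190 129 116 143 153 155
136 136 135 139 147 149 148 149 150 149 138 121 119 100  67  75  79  81  74  78  76  78  73  65 10
[... 1721 characters left out ...]

235 235 236 236 235 235 235 236 236 235 229 206 136 122 134 164 192 209 224 223 219 220 222 222 218 220 221 217 219 218 216 217 218 218 217
185 192 202 208 211 216 220 222 223 223 224 217 178 144 146 179 220 235 235 236 237 237 236 237 235 235 233 234 234 234 233 233 229 226 222
193 186 177 179 189 195 195 194 193 193 194 195 194 192 194 195 195 196 199 203 206 210 212 213 214 219 222 224 227 230 230 231 232 233 233
188 186 188 192 186 172 179 190 193 195 194 194 194 194 195 196 196 195 194 192 192 194 194 195 195 195 195 194 196 195 195 194 194 198 199
187 179 180 190 193 194 191 177 172 182 191 196 196 196 197 196 196 197 197 199 197 198 198 198 196 195 194 194 193 195 195 196 194 195 195
```

Request:
arm_command:
  steps:
    - {"slide":[0,0,-0.025],"rot":[0,0,0],"grip":1}
    - {"slide":[0,0,-0.025],"rot":[0,0,0],"grip":1}
    - {"slide":[0,0,-0.025],"rot":[0,0,0],"grip":1}
    - {"slide":[0,0,-0.02],"rot":[0,0,0],"grip":1}
    - {"slide":[0,0,-0.015],"rot":[0,0,0],"grip":1}
    - {"slide":[0,0,-0.008],"rot":[0,0,0],"grip":1}
    - {"slide":[0,0,0],"rot":[0,0,0],"grip":1}
    - {"slide":[0,0,0],"rot":[0,0,0],"grip":1}

```text
time: 38.5
ee_pos: [0.5096, -0.029, 0.0696]
eef_rot: [0.719, 0.695, 0.0, 0.0]
ft_force: [0.5, 0.4, 1.0]
width: 0.087
grip_force: 0.0
```

Request:
arm_command:
  steps:
    - {"slide":[0,0,0],"rot":[0,0,0],"grip":0}
    - {"slide":[0,0,0],"rot":[0,0,0],"grip":0}
    - {"slide":[0,0,0],"rot":[0,0,0],"grip":0}
    - {"slide":[0,0,0],"rot":[0,0,0],"grip":0}
    - {"slide":[0,0,0],"rot":[0,0,0],"grip":0}
    - {"slide":[0,0,0],"rot":[0,0,0],"grip":0}
    - {"slide":[0,0,0],"rot":[0,0,0],"grip":0}
    - {"slide":[0,0,0],"rot":[0,0,0],"grip":0}
  newtons: 30

```text
time: 39.5
ee_pos: [0.5093, -0.0289, 0.069]
eef_rot: [0.719, 0.695, 0.0, 0.0]
ft_force: [-0.0, -0.8, -0.6]
width: 0.0298
grip_force: 29.9
```

The opening is 29.8 mm, which matches the x faces. Lift about 2 mm to take up the slack.

Request:
arm_command:
  steps:
    - {"slide":[0,0,0.0005],"rot":[0,0,0],"grip":0}
    - {"slide":[0,0,0.0005],"rot":[0,0,0],"grip":0}
    - {"slide":[0,0,0.0005],"rot":[0,0,0],"grip":0}
    - {"slide":[0,0,0.0004],"rot":[0,0,0],"grip":0}
    - {"slide":[0,0,0.0003],"rot":[0,0,0],"grip":0}
    - {"slide":[0,0,0],"rot":[0,0,0],"grip":0}
    - {"slide":[0,0,0],"rot":[0,0,0],"grip":0}
    - {"slide":[0,0,0],"rot":[0,0,0],"grip":0}

```text
time: 40.5
ee_pos: [0.5091, -0.0289, 0.0711]
eef_rot: [0.719, 0.695, 0.0, -0.0]
ft_force: [3.4, 1.3, -7.1]
width: 0.0298
grip_force: 30.0
```

Request:
arm_command:
  steps:
    - {"slide":[0,0,0.0003],"rot":[0,0,0],"grip":0}
    - {"slide":[0,0,0.0002],"rot":[0,0,0],"grip":0}
    - {"slide":[0,0,0],"rot":[0,0,0],"grip":0}
    - {"slide":[0,0,0],"rot":[0,0,0],"grip":0}
    - {"slide":[0,0,0],"rot":[0,0,0],"grip":0}
    - {"slide":[0,0,0],"rot":[0,0,0],"grip":0}
    - {"slide":[0,0,0],"rot":[0,0,0],"grip":0}
    - {"slide":[0,0,0],"rot":[0,0,0],"grip":0}

```text
time: 41.5
ee_pos: [0.509, -0.0289, 0.0713]
eef_rot: [0.719, 0.695, 0.0, -0.0]
ft_force: [5.9, 1.4, -10.9]
width: 0.0296
grip_force: 30.0
```

Request:
arm_command:
  steps:
    - {"slide":[0,0,0.0002],"rot":[0,0,0],"grip":0}
    - {"slide":[0,0,0],"rot":[0,0,0],"grip":0}
    - {"slide":[0,0,0],"rot":[0,0,0],"grip":0}
    - {"slide":[0,0,0],"rot":[0,0,0],"grip":0}
    - {"slide":[0,0,0],"rot":[0,0,0],"grip":0}
    - {"slide":[0,0,0],"rot":[0,0,0],"grip":0}
    - {"slide":[0,0,0],"rot":[0,0,0],"grip":0}
    - {"slide":[0,0,0],"rot":[0,0,0],"grip":0}

```text
time: 42.5
ee_pos: [0.509, -0.0289, 0.0714]
eef_rot: [0.719, 0.695, 0.0, -0.0]
ft_force: [6.6, 1.5, -12.4]
width: 0.0297
grip_force: 30.0
```

Request:
arm_command:
  steps:
    - {"slide":[0,0,-0.001],"rot":[0,0,0],"grip":0}
    - {"slide":[0,0,-0.001],"rot":[0,0,0],"grip":0}
    - {"slide":[0,0,-0.0008],"rot":[0,0,0],"grip":0}
    - {"slide":[0,0,0],"rot":[0,0,0],"grip":0}
    - {"slide":[0,0,0],"rot":[0,0,0],"grip":1}
    - {"slide":[0,0,0],"rot":[0,0,0],"grip":1}
    - {"slide":[0,0,0],"rot":[0,0,0],"grip":1}
    - {"slide":[0,0,0],"rot":[0,0,0],"grip":1}

```text
time: 43.5
ee_pos: [0.5091, -0.029, 0.0691]
eef_rot: [0.719, 0.695, -0.0, -0.0]
ft_force: [0.1, -0.7, 0.8]
width: 0.0622
grip_force: 0.0
```

Request:
arm_command:
  steps:
    - {"slide":[0,0,0],"rot":[0,0,0],"grip":1}
    - {"slide":[0,0,0.02],"rot":[0,0,0],"grip":1}
    - {"slide":[0,0,0.03],"rot":[0,0,0],"grip":1}
    - {"slide":[0,0,0.03],"rot":[0,0,0],"grip":1}
    - {"slide":[0,0,0.03],"rot":[0,0,0],"grip":1}
    - {"slide":[0,0,0.02],"rot":[0,0,0],"grip":1}
    - {"slide":[0,0,0],"rot":[0,0,0],"grip":1}
    - {"slide":[0,0,0],"rot":[0,0,0],"grip":1}

```text
time: 44.5
ee_pos: [0.5087, -0.0291, 0.1981]
eef_rot: [0.719, 0.695, -0.0, -0.0]
ft_force: [-1.0, -1.1, 0.1]
width: 0.087
grip_force: 0.0
```

Run:
```python
from h import *
p=shot('side')
for k in ['pin','plain_pin']: print([(round(d['conf'],2),np.round(d['bbox'],1).tolist()) for d in eyes.look_for(k,p)[:4]])
print(sensors.read_state()['ft_force'])
```

```text
[(0.58, [379.2, 278.5, 398.8, 320.0]), (0.57, [290.4, 179.4, 302.2, 204.5]), (0.56, [256.5, 227.6, 269.7, 249.2])]
[(0.52, [255.0, 246.7, 264.0, 263.7])]
[-0.05248188 -0.00752227  0.16645239]
```

```bash
python3 -c "
from bench import order
print(order.close_job())"
```

```text
the job is handed in; nothing more can be done
None
```

The pin is seated through the bush and strip with its button out. It held a tug of about 9–12 N, and the job is handed in; the verdict wasn't shown. While sliding, the pin tilted in the pads at about 36 mm, so I had to straighten it and back the carriage up to about 33 mm before it dropped in.

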